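Slide a model board into its jig notches and lock it

TASK

With closed fingertips, gently push the white board along the jig's rails until you feel it drop into the locating notches and lie level there, then push the red turn-button by its peg all the way round so that it points back over the board and keeps it down. Only push: do not lift, tip, pinch or force the board or the button, and leave the other things on the bench where they are.

Things in the scene. Friction and masses are not known exactly. Their poses are not given: they have to be found in the camera images.
- jig: fixed plywood jig, base 370 x 180 x 10 mm (x=-180 to +190 mm). Origin on the table; its x is the sliding direction, z up. Two aluminium rails along x (x=-170 to +140), tops 28 mm above the table, at 22 to 73 mm either side of the centre line. Wooden side fences, 46 mm high, inner faces at y=+-77, guide the board with 2 mm play each side
- rail_start (a point): centre line of the rails at their starting end, at the height of the rail tops (jig x=-170, y=0, z=28 mm); fixed
- seat (a point): fixed point of the jig where the board's origin is once seated: jig x=60, y=0, z=19 mm (3 mm play along x). Each rail has two notches, 26 mm long, 9 mm deep, black floor: in its inner half (y 22 to 46) at jig x=97 to 123, in its outer half (y 47 to 73) at x=-3 to 23. No stop stands behind them: a board pushed fast may skip over
- board: loose white board 140 (x) x 150 (y) x 18 mm, 0.3-0.6 kg, on four feet; a white block 50 x 100 x 20 mm is glued on top (x=-55 to -5). Origin: centre, level with the feet's undersides; x as the jig's. The plate spans z=12 to 30; the rear face to push is at x=-70. Starts 95 to 150 mm short of its seat, origin 28 mm above the table; in the notches it is 19 mm above
- foot (a point): underside centre of the board's front left foot (board x=+50, y=+34 mm). The four feet are blue, 20 x 18 x 12 mm: front at x=+50, y=+-34, rear at x=-50, y=+-60. All four drop 9 mm into their notches together
- pivot (a point): the turn-button's vertical pivot axis, jig x=155, y=0, at the height of the bar's top (61 mm above the table); fixed
- peg (a point): top centre of the red upright peg on the turn-button: 12 mm dia., 30 mm tall (61 to 91 mm above the table), 62 mm from the pivot
- turn_button (a joint): rad; red bar 86 x 18 x 8 mm, tip 75 mm from the pivot, 53 to 61 mm above the table. At 0 it points along the jig's +y, clear of the board; turning anticlockwise from above, at 1.57 (hard stop) it points along -x over the seated board, 4 mm to spare; a board still up on the rails blocks it. About 1 N at the peg turns it; it stays where left. Starts at 0 to 0.35
- glue_bottle: white glue bottle with red cap, upright, 48 dia. x 130 mm; origin at centre of its underside. Bystander
- paint_jar: blue jar with black lid, 56 dia. x 70 mm; origin at centre of its underside. Bystander
- offcut: white foam offcut block 70 x 45 x 50 mm; origin at centre of its underside. Bystander
- cutter: yellow and black utility knife lying flat, 150 x 22 x 16 mm, long axis x; origin at underside centre. Bystander
- pencil: flat red carpenter's pencil lying flat, 170 x 12 x 8 mm, long axis x; origin at underside centre. Bystander
- square: small try square lying flat: dark wooden stock 22 x 90 x 16 mm along y about its origin, steel blade 120 mm along +x; origin at underside. Bystander

How it is judged:
By the outcome, as a careful person would: the job done as asked, in the order asked, and still so for the second after the job is handed in, with the robot touching nothing.
It also fails if it takes over 51 s, if anything falls off the work surface, if the arm or the gripper's body presses on something with over 40 N, if the wrist force passes 120 N, or if a joint passes its speed limit or range.

ROBOT

A 6-joint arm with a two-finger parallel gripper is mounted at the origin on the work surface. World frame = base frame: x ahead of the robot, y to its left, z up, the work surface at z = 0. Lengths are in m, angles in rad, forces in N, time in s.
With the tool pointing down it reaches from about 0.325 to 0.925 m from the base axis. Payload 3.1 kg.
Tool frame: the origin (TCP) lies midway between the tips of the shut fingers; the grasp point (between the pads) lies 19 mm behind it; z points along the fingers, x is the direction in which the jaws open and shut, and the axes are right-handed (so a half turn about z gives the same grasp; the last joint's range is limited). The gripper opens to 85 mm and grips with 20 to 120 N. Pads are 22 mm wide; open, the fingers measure 114 mm over their backs; the gripper's body (76 mm by 85 mm) begins 54 mm behind the grasp point. The pads swing forward as they close: fully open they stand 13 mm farther back than shut.
Start: joints at [1.221, 0.217, 1.613, -0, 1.311, -0.112], TCP at [0.147, 0.607, 0.231] pointing down, gripper open.
Joint ranges: [-2.75, 2.75], [-0.78, 2.1], [0.31, 2.55], [-1.13, 4.27], [0.13, 2.63], [-2.58, 2.58]. Speed limits (rad/s): [2.79, 2.79, 3.14, 3.14, 3.14, 3.14].

INTERFACE

Orientations are given as a unit quaternion [x, y, z, w].
In Python, from plant import observe, imaging, workorder gives the robot as it stands. The module is installed in compiled form; this text tells all that it offers.
- The arm moves only by the shell command python3 -m crank 'ROWS' [OPENING] [FORCE]. ROWS is a JSON object of lists of equal length, an entry for each row: "dp": the shift along the tool's x, y, z in mm, a list of three; "angular": the turn, a rotation vector about the tool's x, y, z in degrees, a list of three. In form: {"dp": [[x, y, z], ...], "angular": [[ax, ay, az], ...]}. A call has 1 to 20 rows; each row shifts and turns the commanded pose from where the row before left it, along the tool's axes as they then stand; what a row does not reach is not made up. A row lasts 1/12 s, in which the tool goes at most 41.7 mm and 7.16 degrees, less where a joint would pass 70% of its speed; a pose out of reach is approached as far as the arm can. A call is refused whole if a number of a shift passes 41.7 or a number of a turn 7.16, either way. A call with a gripper value outside its range is refused whole. OPENING is the opening, from 0 (shut) to 1 (fully open), set as the call begins (- or left out, the last holds). The fingers move at their own pace and stop on an object; FORCE is the grip in N (left out, the last holds). Time passes only in rows, so rows that do not move let the fingers close. It gives the time, the measured TCP pose, the force and the opening at its end, in the units of the state.
- observe(): the state, without advancing time (a new reading comes with each control period).
- imaging.camera(name): name is "scene" or "top" or "wrist"; returns (picture, depth): 420x560x3 uint8, red, green, blue; 420x560 float32, m along the optical axis (not along the pixel's ray), 0 where there is no reading.
- imaging.calibration(name): a dict with "vfov" (degrees; the focal length in pixels is half the picture's height over the tangent of half this angle, whatever the lens; pixels are square), "cx", "cy" (the principal point, pixels), "position" and "orientation" of the camera in the world. Camera axes: x right, y up, looking along -z (the intrinsics and any distortion apply to the point x, -y, -z); pixel columns grow to the right and rows downward; lengths in m; the calibration is good to about 2 mm. A picture is of the moment at which its call begins: read the wrist's pose just before it. calibration takes no time and is no camera call; for the wrist camera it gives the pose at the moment of the call.
- workorder.finish_job(): hands the job in, once; it reports no verdict.
The state is a dict: "t": time; "joint_pos": joint angles; "qvel": joint speeds; "joint_torque": joint torques, N m; "ee_pos": TCP position; "orientation": TCP orientation; "ft_force": force on the tool from outside, world axes, zero at the start; "torque": the same for the moment, N m; "width": opening from 0.0 (shut) to 1.0 (fully open).
Only numpy, scipy, OpenCV 4.12 (cv2) and the standard library are available. Lean on these libraries where they do the work, as an engineer would, in place of code of your own. Each camera call takes 0.05 s, during which the arm holds its last target.

## Working session

There is one attempt and no reset: what is moved stays moved. The work goes in short steps, Python scripts to look and compute and a shell command to move; the robot and the scene stay as the last step left them, time stands still between calls to the robot, and variables do not carry over. Pictures are saved under pics/ and viewed, and the job is handed in when it is done.

```bash
mkdir -p pics; cat > h.py <<'E'
import numpy as np, cv2
from plant import observe, imaging, workorder
from scipy.spatial.transform import Rotation as R
def snap(n,f):
    c=imaging.calibration(n); p,d=imaging.camera(n)
    cv2.imwrite('pics/%s.png'%f,p[:,:,::-1]); np.savez('pics/%s.npz'%f,p=p,d=d,pos=c['position'],q=c['orientation'],k=[c['vfov'],c['cx'],c['cy']])
    return c
def load(f): return np.load('pics/%s.npz'%f)
def unproj(z,u,v,dep=None,Z=None):
    vf,cx,cy=z['k']; fl=210/np.tan(np.radians(vf)/2)
    ray=np.array([(u-cx)/fl,-(v-cy)/fl,-1.0]); M=R.from_quat(z['q']).as_matrix()
    w=M@ray
    if Z is not None: s=(Z-z['pos'][2])/w[2]
    else: s=dep if dep else z['d'][int(round(v)),int(round(u))]
    return z['pos']+s*w
E
python3 - <<'E'
from h import *
for n in('scene','top'):
    c=snap(n,n+'0'); print(c)
print(observe())
E
```

```text
{'vfov': 44.41464092668443, 'cx': 276.13316561199747, 'cy': 206.58536087856868, 'position': array([ 0.86081639, -0.58040189,  0.97263818]), 'orientation': array([0.26030813, 0.06402996, 0.25722595, 0.9284259 ])}
{'vfov': 48.57107284766607, 'cx': 284.35692758266117, 'cy': 204.02802532537657, 'position': array([ 0.5096684 , -0.135029  ,  1.14671805]), 'orientation': array([-0.03366144,  0.03121316,  0.70662069, -0.70610187])}
{'t': 0.1, 'joint_pos': array([ 1.22082293e+00,  2.17710494e-01,  1.61479610e+00,  2.19435305e-05,
        1.31130881e+00, -1.12204211e-01]), 'qvel': array([-0.00065826, -0.00150009, -0.00392162,  0.00034168,  0.00134238,
       -0.00084838]), 'joint_torque': array([-1.20768513e-03, -3.98086524e+01, -3.04966700e+01, -2.35952484e-04,
        4.38553179e-03, -4.23383270e-06]), 'ee_pos': array([0.14692679, 0.60671715, 0.23006743]), 'orientation': array([ 7.85983185e-01,  6.18246875e-01, -9.50541787e-04,  5.75964821e-04]), 'ft_force': array([-0.37575372, -0.10818192,  0.21450315]), 'torque': array([-0.0330504 ,  0.03878057,  0.01511604]), 'width': 1.0033917113360287}
```

View pics/scene0.png

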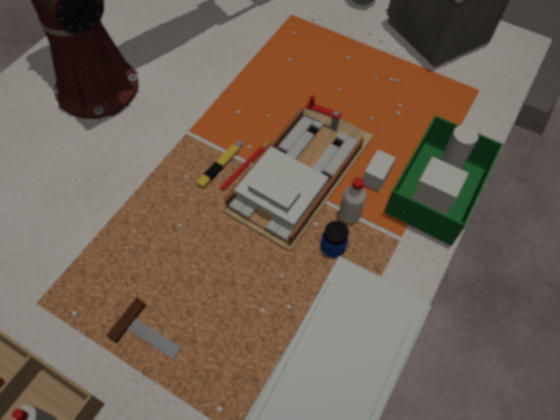

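View pics/top0.png

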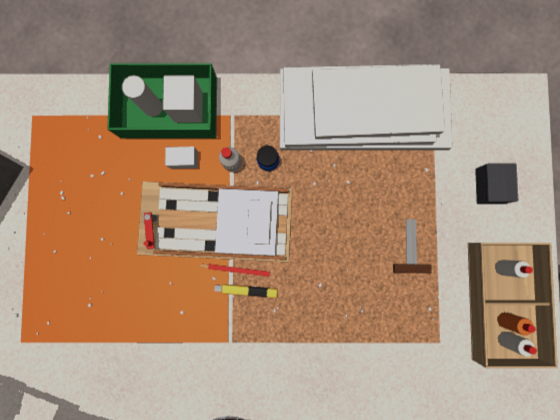

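```bash
python3 - <<'E'
from h import *
z=load('top0'); p=z['p'][170:300,120:310,::-1]
cv2.imwrite('pics/c1.png',cv2.resize(p,None,fx=4,fy=4,interpolation=cv2.INTER_CUBIC))
z=load('scene0'); p=z['p'][80:260,180:400,::-1]
cv2.imwrite('pics/c2.png',cv2.resize(p,None,fx=3.5,fy=3.3,interpolation=cv2.INTER_CUBIC))
E
```

```text
(no output)
```

View pics/c1.png

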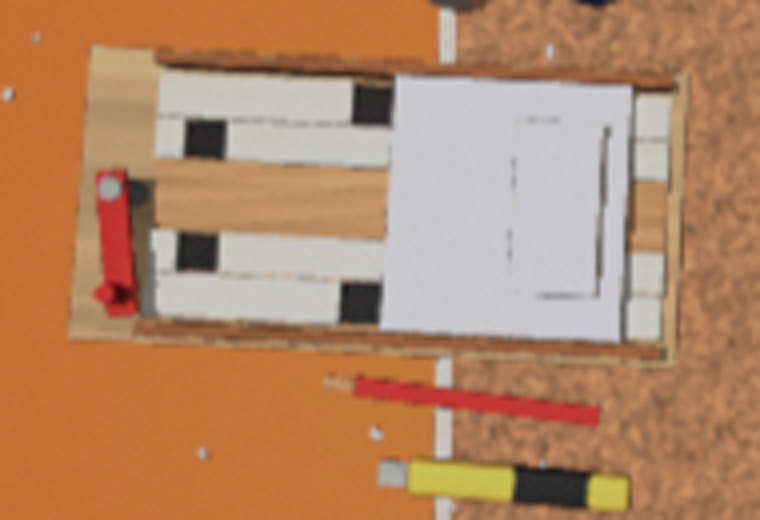

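View pics/c2.png

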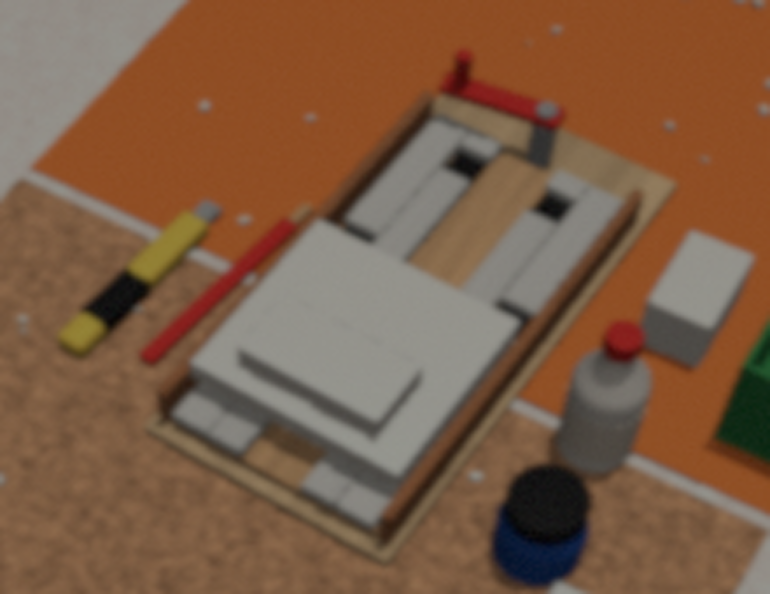

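```bash
python3 - <<'E'
from h import *
z=load('top0')
def P(a,b,Z): return unproj(z,120+a/4-.375,170+b/4-.375,Z=Z)
# jig correspondences (crop px, jig xyz mm)
C=[((91,46),(190,-90,10)),((70,337),(190,90,10)),((667,363),(-180,90,10)),
((187,119),(123,-46,28)),((227,121),(97,-46,28)),((178,234),(123,22,28)),((218,235),(97,22,28)),
((352,84),(23,-73,28)),((341,284),(23,47,28)),((157,73),(140,-73,28)),((671,96),(-170,-73,28)),((659,342),(-170,73,28))]
A=np.array([P(*c,j[2]/1000)[:2] for c,j in C]); J=np.array([j[:2] for _,j in C])/1000.
a=A.mean(0);b=J.mean(0);H=(J-b).T@(A-a);th=np.arctan2(H[0,1]-H[1,0],H[0,0]+H[1,1])
M=np.array([[np.cos(th),-np.sin(th)],[np.sin(th),np.cos(th)]]);t=a-M@b
print(np.degrees(th),t);print(((A-t)@M-J)*1000)
np.savez('jig.npz',M=M,t=t)
for n,c,Z in[('bFR',(397,74),.058),('bFL',(379,330),.058),('bRR',(632,87),.058),('bRL',(620,341),.058),('pivot',(110,188),.064),('pegtop',(116,293),.075),
 ('blk',(607,127),.078),('blk',(599,296),.078)]:
    print(n,((P(*c,Z)[:2]-t)@M*1000).round(1))
for u,v in[(120+450/4,170+200/4),(120+570/4,170+200/4),(120+280/4,170+100/4),(120+350/4,170+200/4)]:
    w=unproj(z,u,v);print(w,((w[:2]-t)@M*1000).round(1))
for n,x in[('pivot',(155,0)),('rear',(-150,0)),('seat',(60,0))]: print(n,M@(np.array(x)/1000)+t)
E
```

```text
87.28902963705166 [0.57228955 0.03504771]
[[-1.5145803  -0.23092154]
 [-2.07616235 -1.62141572]
 [ 4.70252958 -2.93408557]
 [-1.60043439 -0.20966625]
 [ 0.14046384 -0.11926392]
 [-1.05198169  1.37930368]
 [ 0.8668832   0.85768706]
 [ 0.01191195  0.90133738]
 [-0.86095513  1.71585206]
 [ 1.53574165 -0.32389658]
 [-0.24618531 -0.74210542]
 [ 0.09276894  1.32717482]]
bFR [ -8.4 -75.9]
bFL [-6.9 74.5]
bRR [-147.1  -74.6]
bRL [-147.3   74.3]
pivot [154.   -0.5]
pegtop [142.8  60.1]
blk [-134.3  -48.3]
blk [-134.5   48.9]
[ 0.57231138 -0.00996782  0.05964959] [-45.   -2.2]
[ 0.57150486 -0.08081296  0.0727127 ] [-115.8   -4.7]
[0.63500763 0.09757091 0.02594778] [ 65.4 -59.7]
[0.57467749 0.05534044 0.01940569] [20.4 -1.4]
pivot [0.57962069 0.18987424]
rear [ 0.56519489 -0.11478442]
seat [0.57512741 0.09498056]
```

```bash
cat > st.py <<'E'
from h import *
def st():
    s=observe(); j=np.load('jig.npz'); e=s['ee_pos']; q=R.from_quat(s['orientation']).as_matrix()
    print('t',round(s['t'],2),'jig',((e[:2]-j['t'])@j['M']*1000).round(1),'z',round(e[2]*1000,1),'yaw',round(np.degrees(np.arctan2(q[1,0],q[0,0])),2),'tilt',q[:2,2].round(4),'F jig',(s['ft_force'][:2]@j['M']).round(2),round(s['ft_force'][2],2),'w',round(s['width'],3))
if __name__=='__main__': st()
E
python3 -m crank '{"dp":[[0,0,0],[0,0,0],[-25,15,0],[-34,21,0],[-34,21,0],[-34,21,0],[-34,21,0],[-34,21,0],[-34,21,0],[-34,21,0],[-34,21,0],[-34,21,0],[-34,21,0],[-34,21,0],[-34,21,0],[-34,21,0],[-34,21,0],[-34,21,0],[-34,21,0],[-34,21,0]],"angular":[[0,0,-5.4],[0,0,-5.4],[0,0,0],[0,0,0],[0,0,0],[0,0,0],[0,0,0],[0,0,0],[0,0,0],[0,0,0],[0,0,0],[0,0,0],[0,0,0],[0,0,0],[0,0,0],[0,0,0],[0,0,0],[0,0,0],[0,0,0],[0,0,0]]}' 0 20; python3 st.py
```

```text
t: 1.77
ee_pos: [0.4892, -0.0151, 0.2309]
orientation: [0.725, 0.689, -0.0, -0.0]
ft_force: [0.5, 1.2, 0.3]
width: -0.002
t 1.77 jig [-54.   80.6] z 230.9 yaw 87.14 tilt [-0.0005  0.0003] F jig [ 1.25 -0.49] 0.27 w -0.002
```

```bash
python3 -m crank '{"dp":[[-30,18,20],[-30,18,25],[-30,18,25],[-25,13,25],[-10,5,20],[0,0,0]],"angular":[[0,0,-0.1],[0,0,0],[0,0,0],[0,0,0],[0,0,0],[0,0,0]]}'; python3 st.py
python3 - <<'E'
from h import *
snap('top','top1');snap('scene','scene1');snap('wrist','wrist1')
for n,(a,b,c,d) in{'top1':(170,300,120,310),'scene1':(120,260,180,400)}.items():
    p=load(n)['p'][a:b,c:d,::-1]; cv2.imwrite('pics/%sc.png'%n,cv2.resize(p,None,fx=3.5,fy=3.5,interpolation=cv2.INTER_CUBIC))
E
python3 st.py
```

```text
t: 2.27
ee_pos: [0.5508, -0.1409, 0.1122]
orientation: [0.725, 0.689, -0.002, -0.004]
ft_force: [-0.5, 0.8, -1.3]
width: 0.001
t 2.27 jig [-176.8   13.1] z 112.2 yaw 87.09 tilt [-0.0089  0.0028] F jig [0.77 0.54] -1.26 w 0.001
t 2.42 jig [-174.8   10.4] z 117.8 yaw 87.27 tilt [-0.0009  0.0007] F jig [0.12 0.83] 1.41 w -0.0
```

View pics/scene1c.png

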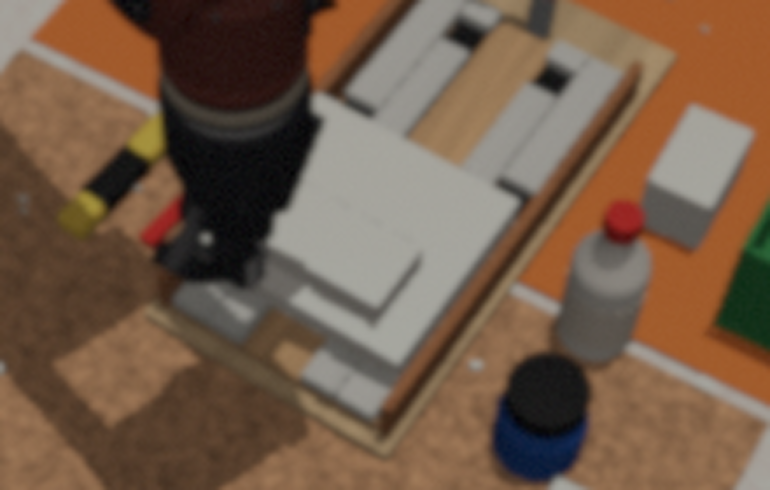

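View pics/wrist1.png

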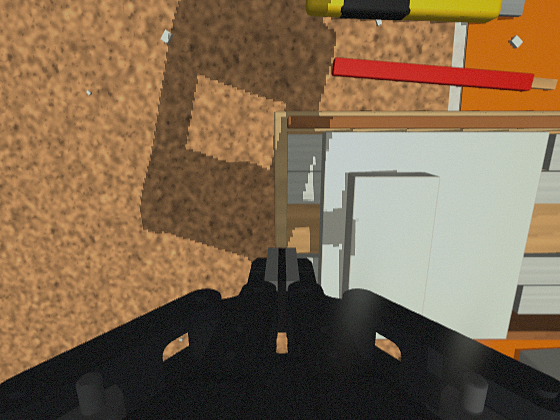

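```bash
python3 -m crank '{"dp":[[-15,5,5],[-5,5,15],[0,0,20],[0,0,20],[0,0,16],[0,0,0],[0,0,0]],"angular":[[0,0,0],[0,0,0],[0,0,0],[0,0,0],[0,0,0],[0,0,0],[0,0,0]]}'; python3 st.py
python3 - <<'E'
from h import *
snap('wrist','wrist2')
E
```

```text
t: 3.0
ee_pos: [0.563, -0.1597, 0.0423]
orientation: [0.723, 0.69, -0.0, 0.0]
ft_force: [0.2, -0.3, 0.5]
width: -0.0
t 3.0 jig [-195.    0.] z 42.3 yaw 87.33 tilt [-0.0001 -0.0001] F jig [-0.29 -0.22] 0.52 w -0.0
```

View pics/wrist2.png

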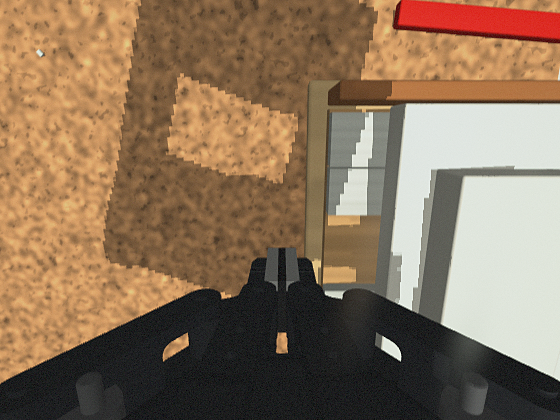

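```bash
python3 -m crank '{"dp":[[8,0,1],[8,0,1],[6,0,0],[4,0,0],[3,0,0],[3,0,0],[3,0,0],[3,0,0],[3,0,0],[3,0,0]],"angular":[[0,0,0],[0,0,0],[0,0,0],[0,0,0],[0,0,0],[0,0,0],[0,0,0],[0,0,0],[0,0,0],[0,0,0]]}'; python3 st.py
python3 - <<'E'
from h import *
snap('wrist','wrist3')
E
```

```text
t: 3.88
ee_pos: [0.5653, -0.1165, 0.04]
orientation: [0.724, 0.69, -0.0, 0.001]
ft_force: [0.3, -2.9, 0.3]
width: -0.0
t 3.88 jig [-151.7   -0.2] z 40.0 yaw 87.27 tilt [ 0.0005 -0.0009] F jig [-2.87 -0.42] 0.31 w -0.0
```

View pics/wrist3.png

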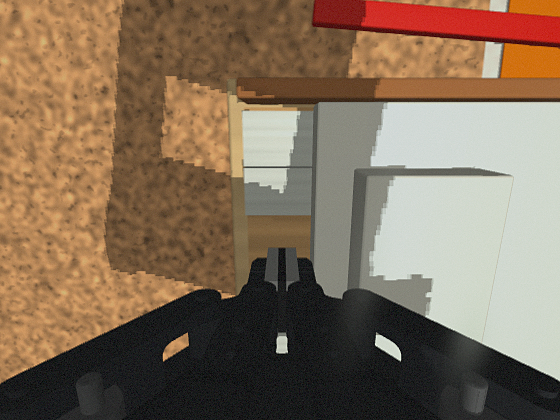

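```bash
python3 -m crank '{"dp":[[3,0,0],[4,0,0],[5,0,0],[5,0,0],[5,0,0],[5,0,0],[5,0,0],[5,0,0],[5,0,0],[5,0,0],[5,0,0],[5,0,0],[5,0,0],[5,0,0],[5,0,0],[5,0,0],[4,0,0],[3,0,0],[2,0,0],[1,0,0]],"angular":[[0,0,0],[0,0,0],[0,0,0],[0,0,0],[0,0,0],[0,0,0],[0,0,0],[0,0,0],[0,0,0],[0,0,0],[0,0,0],[0,0,0],[0,0,0],[0,0,0],[0,0,0],[0,0,0],[0,0,0],[0,0,0],[0,0,0],[0,0,0]]}'; python3 st.py
python3 - <<'E'
from h import *
snap('wrist','wrist4');snap('top','top4')
p=load('top4')['p'][170:300,120:310,::-1]; cv2.imwrite('pics/top4c.png',cv2.resize(p,None,fx=4,fy=4,interpolation=cv2.INTER_CUBIC))
E
```

```text
t: 5.6
ee_pos: [0.5693, -0.0289, 0.04]
orientation: [0.724, 0.69, -0.0, 0.0]
ft_force: [-0.2, -3.8, 3.9]
width: 0.002
t 5.6 jig [-64.1  -0. ] z 40.0 yaw 87.29 tilt [ 0.0001 -0.0002] F jig [-3.82  0.06] 3.89 w 0.002
```

View pics/top4c.png

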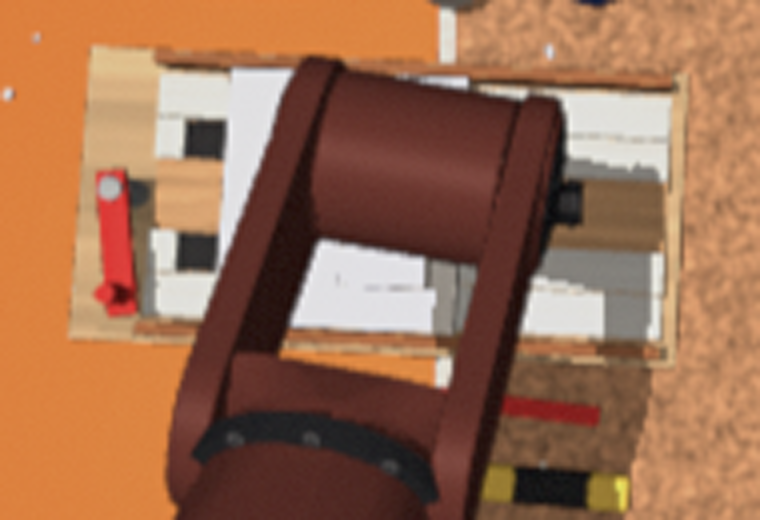

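View pics/wrist4.png

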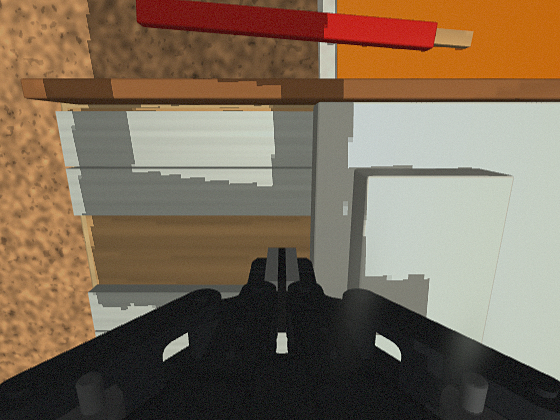

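```bash
python3 - <<'E'
from h import *
z=load('top4');j=np.load('jig.npz')
for a,b in[(232,70),(227,120),(222,170),(457,331)]:
    w=unproj(z,120+a/4-.375,170+b/4-.375,Z=.058);print(((w[:2]-j['t'])@j['M']*1000).round(1))
E
```

```text
[ 89.  -73.7]
[ 89.9 -44. ]
[ 90.9 -14.4]
[-52.3  72.9]
```

```bash
python3 -m crank '{"dp":[[3,0,0],[3,0,0],[3,0,0],[3,0,0],[3,0,0],[3,0,0],[3,0,0],[2,0,0],[2,0,0],[1,0,0],[1,0,0],[1,0,0]],"angular":[[0,0,0],[0,0,0],[0,0,0],[0,0,0],[0,0,0],[0,0,0],[0,0,0],[0,0,0],[0,0,0],[0,0,0],[0,0,0],[0,0,0]]}'; python3 st.py
```

```text
t: 6.7
ee_pos: [0.5705, -0.0011, 0.0399]
orientation: [0.724, 0.69, -0.0, 0.0]
ft_force: [-0.8, -4.7, 3.1]
width: -0.001
t 6.7 jig [-36.2   0. ] z 39.9 yaw 87.28 tilt [-0.     -0.0001] F jig [-4.72  0.55] 3.05 w -0.001
```

```bash
python3 -m crank '{"dp":[[1,0,0],[1,0,0],[1,0,0],[1,0,0]],"angular":[[0,0,0],[0,0,0],[0,0,0],[0,0,0]]}'; python3 st.py
```

```text
t: 7.03
ee_pos: [0.5707, 0.0028, 0.0399]
orientation: [0.724, 0.69, 0.0, 0.0]
ft_force: [-0.8, -5.7, 2.6]
width: 0.003
t 7.03 jig [-32.3   0. ] z 39.9 yaw 87.27 tilt [ 0. -0.] F jig [-5.76  0.56] 2.62 w 0.003
```

```bash
python3 -m crank '{"dp":[[1,0,0],[1,0,0],[1,0,0],[1,0,0]],"angular":[[0,0,0],[0,0,0],[0,0,0],[0,0,0]]}'; python3 st.py
```

```text
t: 7.37
ee_pos: [0.5709, 0.007, 0.0398]
orientation: [0.724, 0.69, 0.0, -0.0]
ft_force: [0.6, -4.8, 2.9]
width: 0.002
t 7.37 jig [-28.1   0.1] z 39.8 yaw 87.27 tilt [-0.      0.0001] F jig [-4.77 -0.85] 2.91 w 0.002
```

```bash
python3 -m crank '{"dp":[[1,0,0],[1,0,0],[0,0,0]],"angular":[[0,0,0],[0,0,0],[0,0,0]]}'; python3 st.py
```

```text
t: 7.62
ee_pos: [0.5703, 0.0096, 0.0392]
orientation: [0.724, 0.69, -0.0, -0.001]
ft_force: [0.2, -0.2, 0.1]
width: -0.002
t 7.62 jig [-25.5   0.8] z 39.2 yaw 87.28 tilt [-0.0014  0.001 ] F jig [-0.21 -0.22] 0.14 w -0.002
```

```bash
python3 -m crank '{"dp":[[1,0,0],[1,0,0],[0,0,0]],"angular":[[0,0,0],[0,0,0],[0,0,0]]}'; python3 st.py
```

```text
t: 7.87
ee_pos: [0.5704, 0.0112, 0.0393]
orientation: [0.724, 0.69, -0.0, -0.001]
ft_force: [-0.4, -0.8, -0.4]
width: -0.002
t 7.87 jig [-23.9   0.7] z 39.3 yaw 87.28 tilt [-0.0014  0.0004] F jig [-0.83  0.38] -0.41 w -0.002
```

```bash
python3 - <<'E'
from h import *
snap('wrist','wrist5');snap('scene','scene5')
p=load('scene5')['p'][80:260,180:400,::-1]; cv2.imwrite('pics/scene5c.png',cv2.resize(p,None,fx=3.5,fy=3.3,interpolation=cv2.INTER_CUBIC))
E
```

```text
(no output)
```

View pics/wrist5.png

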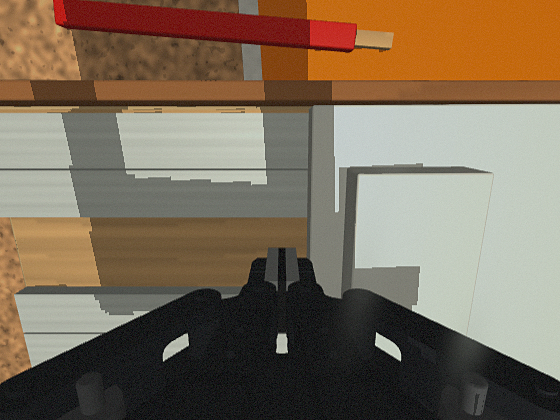

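View pics/scene5c.png

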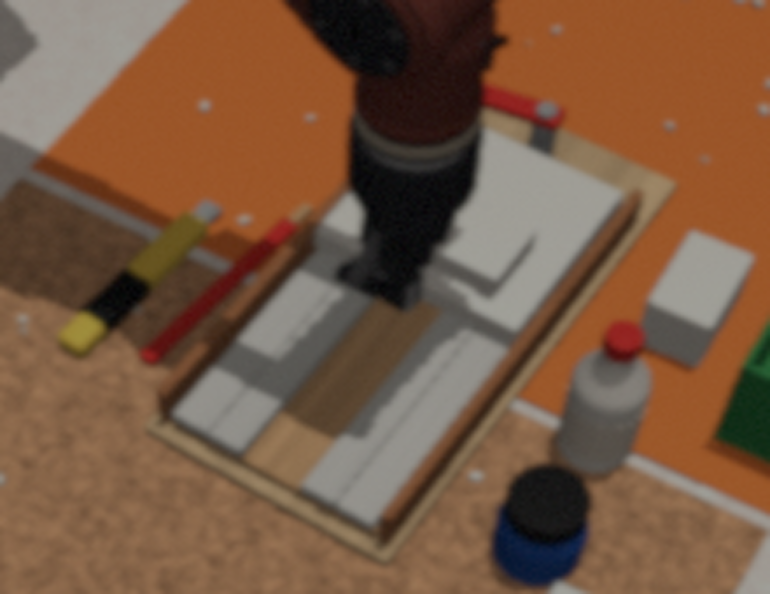

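```bash
python3 - <<'E'
from h import *
z=load('wrist5');j=np.load('jig.npz')
def f(z,u,v):
    w=unproj(z,u,v);print((u,v),((w[:2]-j['t'])@j['M']*1000).round(1),round(w[2]*1000,1))
for u,v in[(340,130),(440,140),(550,125),(550,250),(520,340),(200,130),(200,190),(420,230),(150,250)]: f(z,u,v)
z=load('scene5')
print('scene')
for a,b in[(550,160),(490,160),(600,195),(515,300),(350,215),(450,330),(500,240)]: f(z,180+a/3.5,80+b/3.3)
z=load('wrist4');print('before')
for u,v in[(380,130),(440,140),(550,125),(420,230)]: f(z,u,v)
E
```

```text
(340, 130) [-0.6 65.6] 49.9
(440, 140) [41.1 61.6] 50.1
(550, 125) [85.1 67.6] 50.5
(550, 250) [98.1 12.5] 49.5
(520, 340) [ 94.  -35.5] 49.4
(200, 130) [-63.4  65.5] 29.4
(200, 190) [-65.6  36.4] 28.6
(420, 230) [28.2 28.8] 69.6
(150, 250) [-97.9   0.9] 20.6
scene
(337.1428571428571, 128.4848484848485) [125.5 -23. ] 49.9
(320.0, 128.4848484848485) [103.7  10. ] 49.2
(351.42857142857144, 139.0909090909091) [118.5 -65. ] 47.7
(327.1428571428571, 170.90909090909093) [  9.1 -64.8] 50.4
(280.0, 145.15151515151516) [11.8 60.4] 48.4
(308.57142857142856, 180.0) [-22.2 -37.8] 30.9
(322.8571428571429, 152.72727272727275) [ 32.8 -37.6] 69.8
before
(380, 130) [-26.9  65. ] 58.9
(440, 140) [-3.3 61.2] 59.1
(550, 125) [38.3 66.8] 58.9
(420, 230) [-16.1  31.1] 79.0
```

```bash
python3 -m crank '{"dp":[[-5,0,0],[-10,0,0],[0,0,-10],[0,0,-25],[0,0,-30],[0,0,-30],[5,-10,-10],[20,-20,0],[25,-20,0],[25,-20,0],[25,-10,0],[25,-5,0],[25,0,0],[25,0,0],[25,0,0],[20,0,0],[10,0,0],[0,0,0]],"angular":[[0,0,0],[0,0,0],[0,0,0],[0,0,0],[0,0,0],[0,0,0],[0,0,0],[0,0,0],[0,0,0],[0,0,0],[0,0,0],[0,0,0],[0,0,0],[0,0,0],[0,0,0],[0,0,0],[0,0,0],[0,0,0]]}'; python3 st.py
python3 - <<'E'
from h import *
snap('wrist','wrist6');snap('top','top6')
p=load('top6')['p'][170:300,120:310,::-1]; cv2.imwrite('pics/top6c.png',cv2.resize(p,None,fx=4,fy=4,interpolation=cv2.INTER_CUBIC))
print(observe()['joint_pos'])
E
```

```text
t: 9.47
ee_pos: [0.4968, 0.2312, 0.1458]
orientation: [0.723, 0.691, 0.001, 0.0]
ft_force: [0.4, -0.4, 0.9]
width: 0.003
t 9.47 jig [192.3  84.7] z 145.8 yaw 87.39 tilt [0.0013 0.001 ] F jig [-0.42 -0.38] 0.86 w 0.003
[ 3.04247002e-01  1.43096473e-01  1.87087405e+00 -6.48359160e-04
  1.12769584e+00 -1.21909187e+00]
```

View pics/wrist6.png

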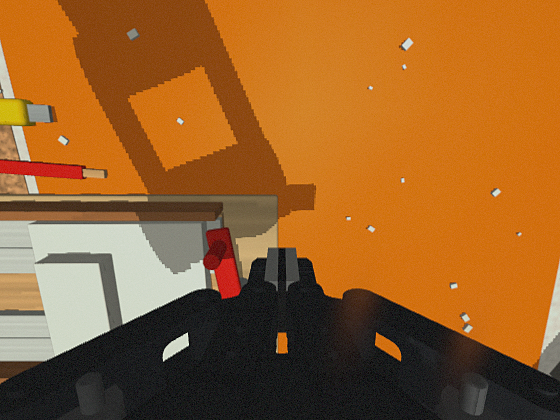

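View pics/top6c.png

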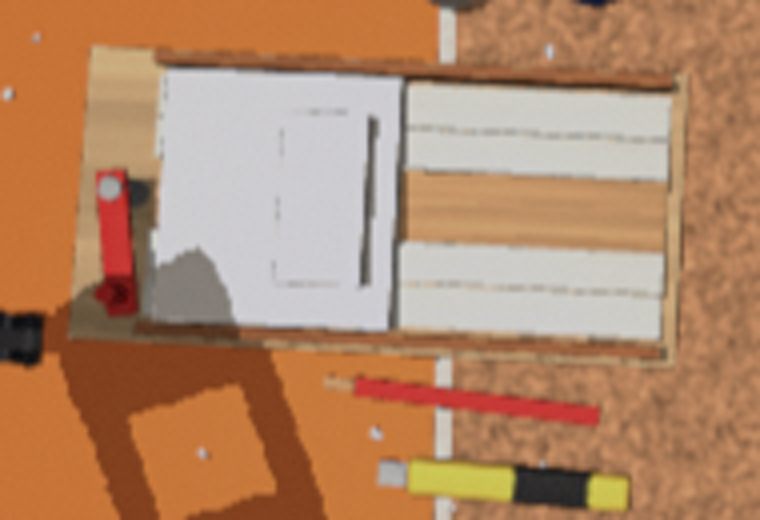

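```bash
python3 - <<'E'
from h import *
j=np.load('jig.npz')
z=load('wrist6'); p=z['p'][180:310,170:300,::-1]; cv2.imwrite('pics/w6c.png',cv2.resize(p,None,fx=5,fy=4.5,interpolation=cv2.INTER_CUBIC))
p=z['p'].astype(int); m=(p[...,0]>120)&(p[...,1]<50)&(p[...,2]<60); v,u=np.nonzero(m); k=(u>190)&(u<260)&(v>215)
W=np.array([unproj(z,a,b) for a,b in zip(u[k],v[k])]); X=(W[:,:2]-j['t'])@j['M']*1000; h=W[:,2]*1000
for lo,hi in[(50,66),(66,85),(86,100)]:
    s=(h>lo)&(h<hi);print(lo,s.sum(),X[s].mean(0) if s.any() else'',X[s].min(0) if s.any() else '',X[s].max(0) if s.any() else '',h[s].mean() if s.any() else '')
s=(h>50)&(h<66); b=X[s]; print(np.linalg.svd(b-b.mean(0),full_matrices=False)[2][0])
z=load('top6')
for a,c,Z in[(119,285,.091),(113,297,.091),(110,188,.064)]:
    w=unproj(z,120+a/4-.375,170+c/4-.375,Z=Z);print(((w[:2]-j['t'])@j['M']*1000).round(1))
E
```

```text
50 1001 [147.32407107  42.22168447] [133.37476452  16.56211159] [158.12033289  74.72964328] 62.03794625406498
66 1 [149.1228842   59.65745692] [149.1228842   59.65745692] [149.1228842   59.65745692] 82.41541940413721
86 155 [143.57148398  62.03826071] [138.00988075  56.39886207] [149.34121132  67.044979  ] 92.07794476492532
[ 0.14218189 -0.98984055]
[136.7  55.5]
[139.6  62.4]
[154.   -0.5]
```

View pics/w6c.png

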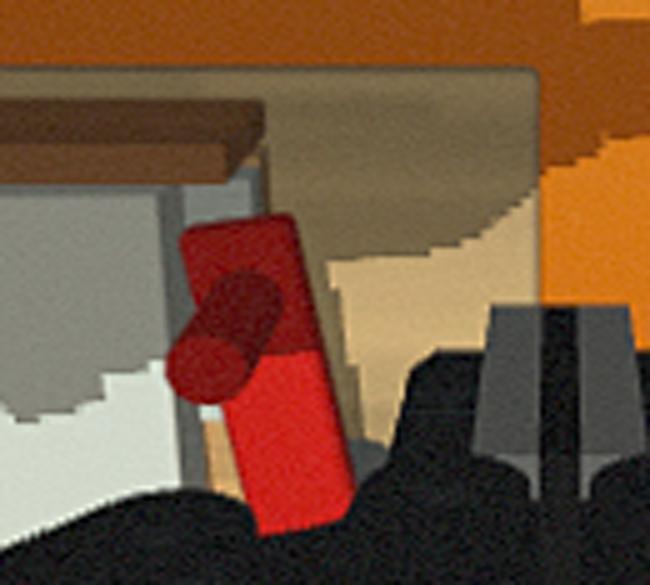

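```bash
python3 -m crank '{"dp":[[-7,6,0],[-12,12,0],[0,0,0],[0,0,0],[0,0,0],[0,0,0],[0,0,0],[0,0,0],[0,0,0],[0,0,0],[0,0,0],[0,0,0],[0,0,0],[0,0,0],[0,0,0],[0,0,0]],"angular":[[0,0,0],[0,0,0],[0,0,4],[0,0,7],[0,0,7],[0,0,7],[0,0,7],[0,0,7],[0,0,7],[0,0,7],[0,0,7],[0,0,7],[0,0,7],[0,0,5.5],[0,0,0],[0,0,0]]}'; python3 st.py
python3 - <<'E'
from h import *
snap('wrist','wrist7');snap('scene','scene7')
p=load('scene7')['p'][60:200,220:400,::-1]; cv2.imwrite('pics/scene7c.png',cv2.resize(p,None,fx=4,fy=4,interpolation=cv2.INTER_CUBIC))
E
```

```text
t: 10.9
ee_pos: [0.5138, 0.2082, 0.1448]
orientation: [0.998, 0.068, -0.0, 0.0]
ft_force: [0.8, 0.4, -0.3]
width: 0.005
t 10.9 jig [170.2  66.6] z 144.8 yaw 7.82 tilt [-0.0001 -0.0005] F jig [ 0.4  -0.79] -0.25 w 0.005
```

View pics/wrist7.png

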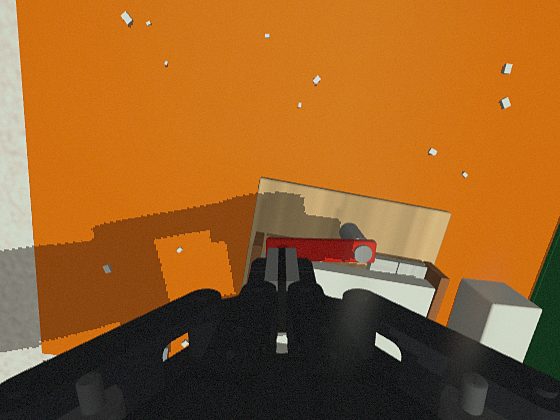

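View pics/scene7c.png

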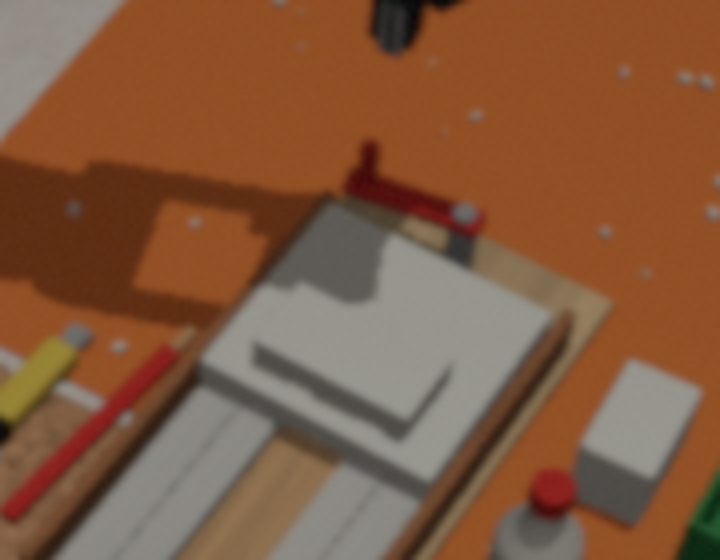

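```bash
python3 -m crank '{"dp":[[0,-4,8],[0,0,18],[0,0,20],[0,0,18],[0,0,8],[0,0,2],[0,0,0],[0,0,0]],"angular":[[0,0,0],[0,0,0],[0,0,0],[0,0,0],[0,0,0],[0,0,0],[0,0,0],[0,0,0]]}'; python3 st.py
python3 -m crank '{"dp":[[0,3,0],[0,3,0],[0,3,0],[0,2,0],[0,2,0]],"angular":[[0,0,0],[0,0,0],[0,0,0],[0,0,0],[0,0,0]]}';python3 st.py
```

```text
t: 11.67
ee_pos: [0.5137, 0.214, 0.0716]
orientation: [0.998, 0.068, 0.001, -0.0]
ft_force: [0.2, 0.5, 0.0]
width: -0.002
t 11.67 jig [176.  67.] z 71.6 yaw 7.79 tilt [0.0013 0.0004] F jig [ 0.54 -0.18] 0.03 w -0.002
t: 12.08
ee_pos: [0.515, 0.2005, 0.0713]
orientation: [0.998, 0.068, 0.0, -0.0]
ft_force: [0.4, 0.3, 0.3]
width: -0.001
t 12.08 jig [162.6  65. ] z 71.3 yaw 7.76 tilt [0.0007 0.0002] F jig [ 0.33 -0.37] 0.28 w -0.001
```

```bash
python3 -m crank '{"dp":[[0,2,0],[-1.2,5.5,0],[-1.2,5.5,0],[-1.2,5.5,0],[-1.2,5.5,0],[-1.2,5.5,0],[-1.2,5.5,0],[0,0,0]],"angular":[[0,0,0],[0,0,-5],[0,0,-5],[0,0,-5],[0,0,-5],[0,0,-5],[0,0,-5],[0,0,0]]}';python3 st.py
python3 - <<'E'
from h import *
snap('scene','scene8')
p=load('scene8')['p'][60:200,220:400,::-1]; cv2.imwrite('pics/scene8c.png',cv2.resize(p,None,fx=4,fy=4,interpolation=cv2.INTER_CUBIC))
E
```

```text
t: 12.75
ee_pos: [0.5197, 0.165, 0.0708]
orientation: [0.946, 0.324, -0.0, 0.0]
ft_force: [-0.5, 0.6, -1.1]
width: 0.0
t 12.75 jig [127.3  58.7] z 70.8 yaw 37.81 tilt [-0.0002 -0.0003] F jig [0.58 0.5 ] -1.09 w 0.0
```

View pics/scene8c.png

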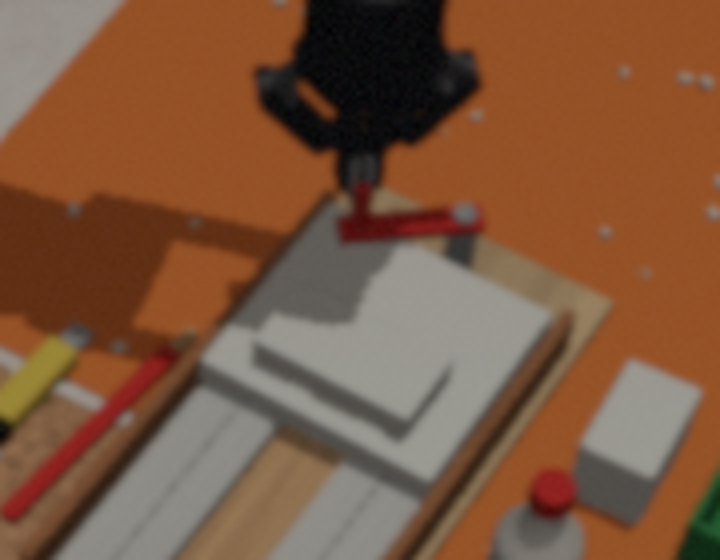

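```bash
python3 -m crank '{"dp":[[-1.2,5.5,0],[-1.2,5.5,0],[-1.2,5.5,0],[-1.2,5.5,0],[-1.2,5.5,0],[-1.2,5.5,0],[-1.2,5.5,0],[-1.2,5.5,0],[0,0,0]],"angular":[[0,0,-5],[0,0,-5],[0,0,-5],[0,0,-5],[0,0,-5],[0,0,-5],[0,0,-5],[0,0,-5],[0,0,0]]}';python3 st.py
python3 -m crank '{"dp":[[-0.5,2.2,0],[-0.5,2.2,0],[-0.5,2.2,0],[0,0,0]],"angular":[[0,0,-2],[0,0,-2],[0,0,-2],[0,0,0]]}';python3 st.py
```

```text
t: 13.55
ee_pos: [0.5503, 0.1332, 0.0708]
orientation: [0.779, 0.627, 0.0, 0.0]
ft_force: [-0.2, 0.2, -1.2]
width: 0.001
t 13.55 jig [97.  26.6] z 70.8 yaw 77.72 tilt [ 0.0004 -0.0001] F jig [0.23 0.2 ] -1.24 w 0.001
t: 13.88
ee_pos: [0.5558, 0.131, 0.0708]
orientation: [0.745, 0.667, -0.0, -0.0]
ft_force: [-0.0, 1.3, 0.5]
width: -0.001
t 13.88 jig [95.1 21. ] z 70.8 yaw 83.61 tilt [-0.0001  0.0001] F jig [1.34 0.07] 0.45 w -0.001
```

```bash
python3 -m crank '{"dp":[[-0.4,1.5,0],[-0.3,1.2,0],[0,1,0],[0,0,0]],"angular":[[0,0,-2],[0,0,-1.5],[0,0,0],[0,0,0]]}';python3 st.py
```

```text
t: 14.22
ee_pos: [0.5593, 0.13, 0.0708]
orientation: [0.725, 0.689, -0.0, -0.0]
ft_force: [0.0, -0.5, -1.1]
width: 0.001
t 14.22 jig [94.2 17.4] z 70.8 yaw 87.12 tilt [-0.0003 -0.    ] F jig [-0.51 -0.03] -1.08 w 0.001
```

```bash
python3 -m crank '{"dp":[[0,0.7,0],[0,0.5,0],[0,0,0]],"angular":[[0,0,0],[0,0,0],[0,0,0]]}';python3 st.py
```

```text
t: 14.47
ee_pos: [0.5598, 0.1299, 0.0707]
orientation: [0.724, 0.69, -0.001, -0.001]
ft_force: [-2.6, 0.0, 1.8]
width: -0.001
t 14.47 jig [94.2 16.9] z 70.7 yaw 87.23 tilt [-0.0022  0.    ] F jig [-0.12  2.6 ] 1.82 w -0.001
```

```bash
python3 -m crank '{"dp":[[0,0.6,0],[0,0,0]],"angular":[[0,0,0],[0,0,0]]}';python3 st.py
```

```text
t: 14.63
ee_pos: [0.5599, 0.1299, 0.0706]
orientation: [0.724, 0.69, -0.001, -0.001]
ft_force: [-6.4, 1.3, 3.5]
width: -0.003
t 14.63 jig [94.1 16.8] z 70.6 yaw 87.25 tilt [-0.0035 -0.    ] F jig [1.02 6.45] 3.54 w -0.003
```

Hard stop reached (the force rises with no movement). Back straight off, rise, and look.

```bash
python3 -m crank '{"dp":[[0,-3,0],[0,-8,0],[0,-8,0],[0,-5,-10],[0,0,-25],[0,0,-30],[0,-20,-25],[0,-30,-10],[0,-30,0],[0,-30,0],[0,-20,0],[0,-10,0],[0,0,0]],"angular":[[0,0,0],[0,0,0],[0,0,0],[0,0,0],[0,0,0],[0,0,0],[0,0,0],[0,0,0],[0,0,0],[0,0,0],[0,0,0],[0,0,0],[0,0,0]]}'; python3 st.py
python3 - <<'E'
from h import *
snap('scene','scene9');snap('top','top9')
p=load('scene9')['p'][80:260,180:400,::-1]; cv2.imwrite('pics/scene9c.png',cv2.resize(p,None,fx=3.5,fy=3.3,interpolation=cv2.INTER_CUBIC))
p=load('top9')['p'][170:300,120:310,::-1]; cv2.imwrite('pics/top9c.png',cv2.resize(p,None,fx=4,fy=4,interpolation=cv2.INTER_CUBIC))
E
```

```text
t: 15.72
ee_pos: [0.3958, 0.1377, 0.1711]
orientation: [0.723, 0.69, 0.0, 0.0]
ft_force: [-0.3, 0.8, 0.1]
width: 0.0
t 15.72 jig [ 94.2 181.2] z 171.1 yaw 87.33 tilt [0.0007 0.0002] F jig [0.81 0.38] 0.09 w 0.0
```

View pics/scene9c.png

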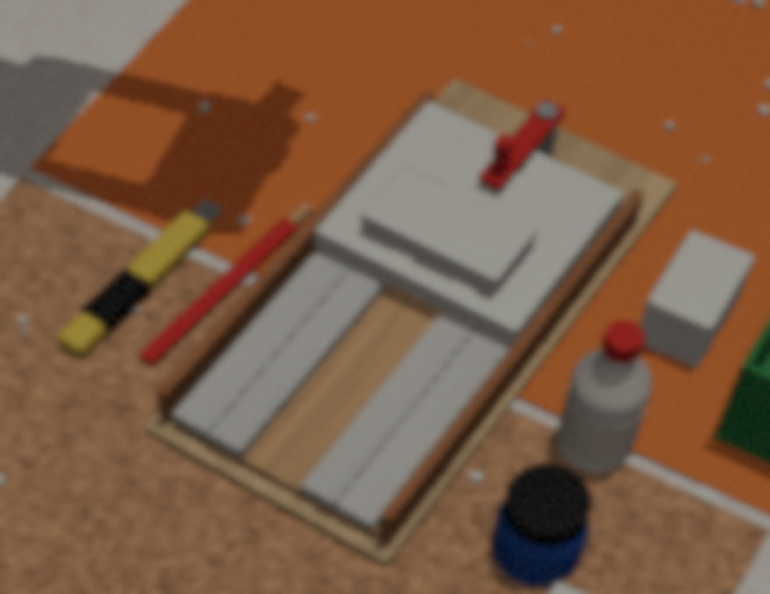

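View pics/top9c.png

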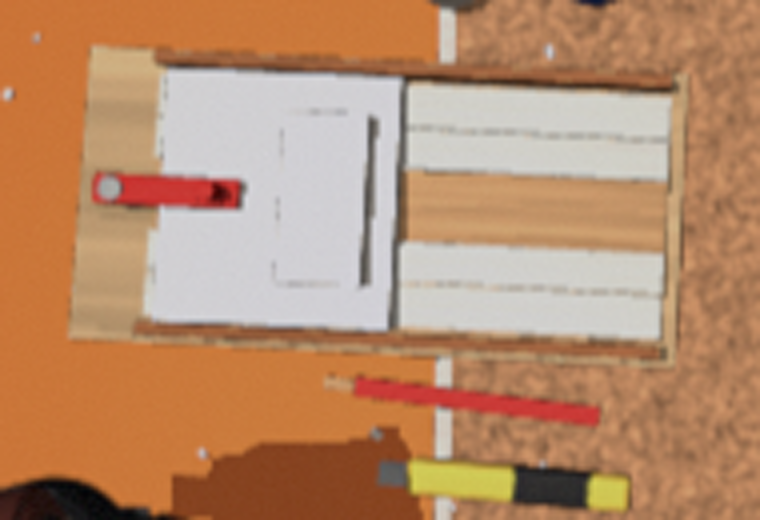

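```bash
python3 -c "
from h import *
z=load('scene9');j=np.load('jig.npz')
for a,b in[(560,165),(440,120),(600,195),(515,305),(330,230)]:
    w=unproj(z,180+a/3.5,80+b/3.3);print(((w[:2]-j['t'])@j['M']*1000).round(1),round(w[2]*1000,1))
print(workorder.finish_job())"
```

```text
[127.5 -29.9] 47.2
[115.1  56. ] 50.8
[116.3 -65.8] 50.6
[  8.1 -65.8] 46.5
[-8.1 62.7] 51.5
the job is handed in; nothing more can be done
None
```

The board is in its notches and the turn-button is round against its hard stop, pointing back over the board. I handed the job in at about 16 s of the 51 s allowed.

- **Board:** I pushed it along the rails with closed fingertips at 3–6 N, slowing to about 12 mm/s before the notches. It dropped where expected: the push force fell to zero, and the wrist camera's depth on the plate's top went from 59 mm to about 50 mm (49 mm is nominal when seated). That was level to about 1 mm.
- **Turn-button:** I pushed the peg round until it stopped moving while the force rose to about 6.5 N. I then backed off and raised the arm clear of everything.
- **Last checks:** The final pictures show the button lying along the jig's centre line over the board, and the pencil, cutter, bottle, jar and offcut appear where they were. I did not look at the try square again; the arm never went near it.
- **Disagreement:** The last depth readings of the plate, from the scene camera, scattered between 46.5 and 51.5 mm. They average about 49 mm, which matches seated, but they are too noisy to confirm level on their own.

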